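# Load the bottle carrier and hold the clamp at three clicks

### The arm

A 6-joint arm with a two-finger parallel gripper is mounted at the origin on the work surface. World frame = base frame: x ahead of the robot, y to its left, z up, the work surface at z = 0. Lengths are in m, angles in degrees, forces in N, time in s.
With the tool pointing down it reaches from about 0.3 to 0.75 m from the base axis. Payload 8.5 kg.
Tool frame: the origin (TCP) lies at the very end of the fingers, on their centre line; the grasp point (between the pads) lies 19 mm behind it (env.grip_depth is the z of the grasp point in the tool frame, in m); z points along the fingers, y is the direction in which the jaws open and shut (so a half turn about z gives the same grasp; the last joint's range is limited). The gripper opens to 85 mm and grips with 20 to 120 N. Pads are 22 mm wide; open, the fingers measure 114 mm over their backs; the gripper's body (76 mm by 85 mm) begins 54 mm behind the grasp point. The pads swing forward as they close: fully open they stand 13 mm farther back than shut.
Start: joints at [-81.434, 21.807, 74.336, -0, 83.858, -12.336], TCP at [0.196, -0.514, 0.231] pointing down, gripper open.
Joint ranges: [-178.18, 178.18], [-50.72, 133.34], [12.68, 142.11], [-81.47, 261.47], [9.98, 163.14], [-165.26, 165.26]. Speed limits (degrees/s): [136.94, 136.94, 180, 180, 180, 180].

### API

Orientations are given as a 3x3 rotation matrix whose columns are the frame's x, y, z axes.
In Python, from rig import env gives the robot as it stands.
- The arm moves only by the tool apply_moves, never from a script. Its argument "plan" is a list of rows, each an object of numbers: "tx", "ty", "tz": the shift along the world's x, y, z in mm; "rx", "ry", "rz": the turn, a rotation vector about the world's x, y, z in rad; "jaw": the opening, from -1 (shut) to 1 (fully open). A call has 1 to 12 rows; each row is the pose to reach, as a shift and turn from the pose measured when the call began; what a row does not reach only later rows make up. A row lasts 1/10 s, in which the tool goes at most 50 mm and 8.59 degrees, less where a joint would pass 70% of its speed; a pose out of reach is approached as far as the arm can. A call with a gripper value outside its range is refused whole. The fingers move at their own pace and stop on an object; "grip_force" is the grip in N (left out, the last holds). Time passes only in rows, so rows that repeat a pose let the fingers close. It gives the time, the measured TCP pose, the force and the opening at its end, in the units of the state.
- env.observe(): the state, without advancing time (a new reading comes with each control period).
- env.get_image(name): name is "scene" or "top"; returns a dict with "image" (400x640x3 uint8, red, green, blue), "intrinsics" (3x3 intrinsics, pixels), "world_from_camera" (4x4, takes a point from camera to world coordinates). Camera axes: x right, y up, looking along -z (the intrinsics and any distortion apply to the point x, -y, -z); pixel columns grow to the right and rows downward; lengths in m; the calibration is good to about 2 mm. A picture is of the moment at which its call begins. There is no depth.
- env.close_job(): hands the job in, once; it reports no verdict.
The state is a dict: "time_s": time; "q": joint angles; "qvel": joint speeds; "joint_efforts": joint torques, N m; "position": TCP position; "tool_rot": TCP orientation; "ft_force": force on the tool from outside, world axes, zero at the start; "wrist_torque": the same for the moment, N m; "grip_width": finger opening in m.
Only numpy, scipy, OpenCV 4.12 (cv2) and the standard library are available. Lean on these libraries where they do the work, as an engineer would, in place of code of your own. Each camera call takes 0.05 s, during which the arm holds its last target.

### The job

Gently set the two amber bottles upright into the two empty cells of the blue carrier, one in each cell, and let go of them. Then take the red knob of the clamp's ratchet lever and swing it clockwise (seen from above) exactly three clicks from its rest, never a fourth, and finish while still holding the knob there: the lever springs back if it is let go. Leave the white bottle, the beaker and the tin where they stand.

Things in the scene. Friction and masses are not known exactly. Their poses are not given: they have to be found in the camera images.
- station: Fixed aluminium plate 240 x 380 x 12 mm with the ratchet clamp at its -y end and, at its +y end, the blue carrier: an open box 64 (x) by 182 mm (y), three cells in a row along y, walls and dividers 5 mm thick, rims 57 mm above the bench. Origin: centre of the plate's underside; x away from the robot, z up; turned up to 15 degrees about the vertical.
- cell2 (a point): Centre of the floor of the middle cell of the carrier, empty at the start. The cell is 54 x 54 mm inside; its floor is 17 mm above the bench, its walls rise 40 mm above the floor.
- cell3 (a point): Centre of the floor of the end cell, farthest from the lever, empty at the start; same size as cell2. (The third cell, nearest the lever, is already filled by the white bottle; the cells are 59 mm apart.)
- bottle_a: Amber screw-cap bottle with white cap and paper band, standing on the bench; 42 mm diameter up to 65 mm height, white cap 38 mm diameter from 79 to 95 mm height; about 0.14 kg. Origin: centre of its underside, z up.
- bottle_b: A second bottle of the same kind and size as bottle_a; either may go in either empty cell.
- loaded: White bottle with a blue cap, same size as the amber ones, already standing in the cell nearest the lever. A bystander. Origin: centre of its underside.
- beaker: Empty glass beaker, 68 mm across the rim, 85 mm tall, on the bench. A bystander. Origin: centre of its underside.
- tin: Round bare-metal tin, 64 mm diameter, 60 mm tall, on the bench. A bystander. Origin: centre of its underside.
- knob: The upright red knob on the end of the lever: 22 mm diameter, 45 mm tall, from 52 to 97 mm above the bench, spinning freely on its own upright axis; the flat steel lever arm below it has its top at 48 mm. Origin: centre of the knob's underside, 52 mm above the bench. It is 115 mm from the hinge.
- lever_hinge (a point): The lever's upright hinge axis, 42 mm above the bench, near the clamp end of the station. At rest the arm points from here 0.9 rad from the station's -x direction (towards the robot) round to its -y; at lever angle 0.9 it points along -x.
- lever (a joint): Lever angle, rad: 0 at rest, grows clockwise seen from above, limit 1.5. A spring pulls it back (5.5 N at the knob at rest, 7.5 N at angle 1); the clicks do not hold it. Six clicks, 0.2 rad (23 mm at the knob) apart; the first comes at 0.14 to 0.30 rad, different each time. Towards a click the push at the knob rises about 3 N above the spring, after it the push dips about 3 N below it.
- pawl (a point): Point on the lever's short tail (on the other side of the hinge from the knob), 60 mm from the hinge, in line with the sprung roller that rides over the teeth.
- tooth1 (a point): Point 60 mm from the hinge, on the spoke through the first brass tooth of the orange quadrant: the first click occurs as the pawl point passes this one; five more teeth follow at 0.2 rad spacing. The quadrant stays put while the lever moves; its place differs from day to day.

How it is judged (in metres and radians):
On the way, in this order (a step that is already met when the one before it is completed fails the run):
1. both amber bottles stand upright in the two empty cells, one in each, let go (((horizontal distance between bottle_a and cell2 below 0.02 m and horizontal distance between bottle_b and cell3 below 0.02 m) or (horizontal distance between bottle_a and cell3 below 0.02 m and horizontal distance between bottle_b and cell2 below 0.02 m)) and z of each of bottle_a, bottle_b in the frame of station below 0.022 m and angle between each of bottle_a, bottle_b's own z axis and vertical below 0.12 rad and contact force between the fingers and bottle_a below 0.1 N and contact force between the fingers and bottle_b below 0.1 N), for 0.3 s.
2. the fingers hold the knob with the lever past its third click and short of its fourth (horizontal distance between pawl and tooth1 between 0.0255 and 0.034 m and contact force between the fingers and knob above 1.5 N), for 0.3 s.
At the end, for the whole second after the job is handed in: Both amber bottles stand upright (7 degrees) on the floor of the two empty cells, one each, let go; the fingers still hold the red knob (over 1.5 N) and keep the lever still between its 3rd and 4th click (pawl point 25.5 to 34 mm from the tooth1 point) (all of step 1 and all of step 2 and velocity of joint lever between -0.1 and 0.1 rad/s); the arm keeps its last pose, push and grip.
It fails at once if the lever goes past its fourth click (horizontal distance between pawl and tooth1 above 0.0365 m).
It fails at once if an amber bottle is dropped or rammed into the station (over 40 N) (contact force between any of bottle_a, bottle_b and station above 40 N).
It fails at once if the white bottle is disturbed (moved over 20 mm or tipped) (distance of loaded from where it was at the start of the episode above 0.02 m or angle between loaded's own z axis and vertical above 0.25 rad).
It fails at once if the glass beaker is disturbed (moved over 20 mm or tipped) (distance of beaker from where it was at the start of the episode above 0.02 m or angle between beaker's own z axis and vertical above 0.25 rad).
It fails at once if the round tin is disturbed (moved over 20 mm or tipped) (distance of tin from where it was at the start of the episode above 0.02 m or angle between tin's own z axis and vertical above 0.25 rad).
It also fails if it takes over 72 s, if anything falls off the work surface, if the arm or the gripper's body presses on something with over 40 N, if the wrist force passes 120 N, or if a joint passes its speed limit or range.

## Working session

There is one attempt and no reset: what is moved stays moved. The work goes in short steps, Python scripts to look and compute and a tool call to move; the robot and the scene stay as the last step left them, time stands still between calls to the robot, and variables do not carry over. Pictures are saved under pics/ and viewed, and the job is handed in when it is done.

Besides the shell and the picture viewer there is one more tool, called as name(argument=value, ...) on one line, values as JSON. apply_moves: Moves the arm, as the interface text tells. Its arguments: {"type":"object","properties":{"plan":{"type":"array","items":{"type":"object","properties":{"tx":{"type":"number"},"ty":{"type":"number"},"tz":{"type":"number"},"rx":{"type":"number"},"ry":{"type":"number"},"rz":{"type":"number"},"jaw":{"type":"number"}}}},"grip_force":{"type":"number"}},"required":["plan"]}

```bash
ls; mkdir -p pics
python3 - <<'E'
from rig import env
import cv2
for n in("scene","top"):
    d=env.get_image(n); cv2.imwrite(f"pics/{n}0.png",d["image"][:,:,::-1]); print(n,d["intrinsics"],d["world_from_camera"].round(4), [k for k in d])
s=env.observe()
for k in s: print(k,s[k])
print(env.grip_depth)
E
```

```text
pics
scene [[422.93989324   0.         320.80259258]
 [  0.         422.93989324 199.01687201]
 [  0.           0.           1.        ]] [[ 0.303  -0.8279  0.472   1.0594]
 [ 0.953   0.2655 -0.1461 -0.1893]
 [-0.0043  0.4941  0.8694  0.9725]
 [ 0.      0.      0.      1.    ]] ['image', 'intrinsics', 'world_from_camera']
top [[385.88214867   0.         326.30162462]
 [  0.         385.88214867 200.48710999]
 [  0.           0.           1.        ]] [[ 0.0292  0.994  -0.1058  0.4667]
 [-0.9991  0.0324  0.0283 -0.0063]
 [ 0.0316  0.1049  0.994   1.1394]
 [ 0.      0.      0.      1.    ]] ['image', 'intrinsics', 'world_from_camera']
time_s 0.1
q [-8.14321596e+01  2.18373922e+01  7.43794746e+01  3.10043903e-04
  8.38581547e+01 -1.23339061e+01]
qvel [ 0.0385014  -0.08390267 -0.21982022  0.06795256 -0.05503252 -0.05273887]
joint_efforts [ 5.48249198e-03 -4.49215150e+01 -2.31656867e+01 -7.01271370e-05
  3.56530734e-03  5.22972982e-06]
position [ 0.19619742 -0.51353423  0.23077657]
tool_rot [[ 9.34193835e-01  3.56765810e-01 -1.89750500e-04]
 [ 3.56765747e-01 -9.34192980e-01  1.29556115e-03]
 [ 2.84948338e-04 -1.27800172e-03 -9.99999143e-01]]
ft_force [ 0.03478049 -0.43357391  0.19710004]
wrist_torque [-0.06092055 -0.03337741 -0.03523457]
grip_width 0.08518098833133489
-0.0187
```

View pics/scene0.png

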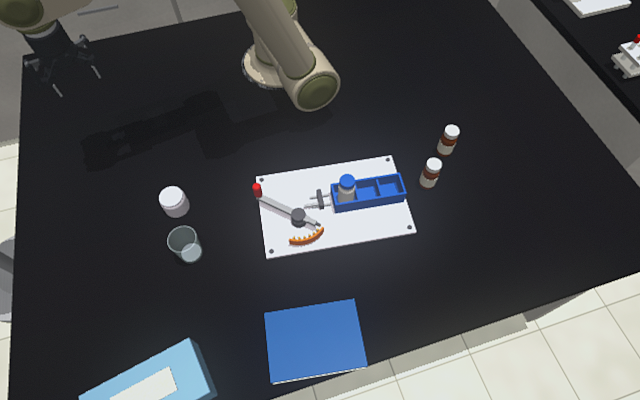

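View pics/top0.png

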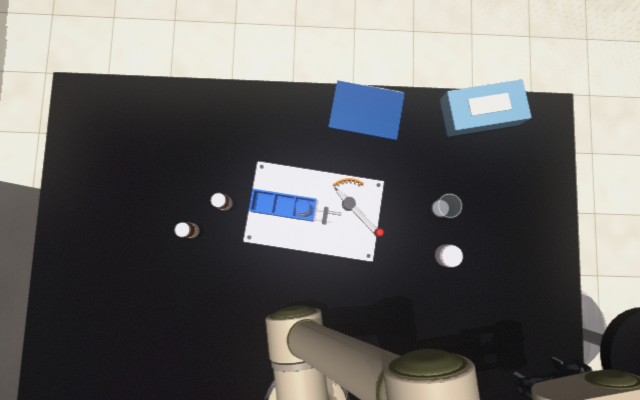

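The pictures show the plate at top-view px (315,210), with the amber bottles at (221,201) and (186,230). The knob is at (380,232), the beaker at (447,206) and the tin at (450,256). I'll zoom in to measure these.

```bash
cat > h.py <<'E'
import numpy as np, cv2
from rig import env
def ray(d,u,v):
    K=d["intrinsics"];T=d["world_from_camera"]
    c=np.array([(u-K[0,2])/K[0,0],-(v-K[1,2])/K[1,1],-1.])
    return T[:3,3],T[:3,:3]@c
def plane(d,u,v,z):
    o,r=ray(d,u,v); return o+r*(z-o[2])/r[2]
def proj(d,p):
    K=d["intrinsics"];T=d["world_from_camera"]
    c=T[:3,:3].T@(np.asarray(p,float)-T[:3,3]); return np.array([K[0,0]*c[0]/-c[2]+K[0,2],K[1,1]*-c[1]/-c[2]+K[1,2]])
def tri(a,ua,b,ub):
    o1,r1=ray(a,*ua);o2,r2=ray(b,*ub)
    A=np.stack([r1,-r2],1);t=np.linalg.lstsq(A,o2-o1,rcond=None)[0]
    p,q=o1+r1*t[0],o2+r2*t[1]; return (p+q)/2,np.linalg.norm(p-q)
def blobs(im,m,mn=8):
    n,l,s,c=cv2.connectedComponentsWithStats(m.astype(np.uint8)); return [(c[i].round(2),s[i].tolist()) for i in range(1,n) if s[i,4]>=mn]
E
python3 - <<'E'
from h import *
for n,(x,y,w,hh) in {"top":(165,150,230,120),"scene":(245,115,225,150)}.items():
    d=env.get_image(n);c=d["image"][y:y+hh,x:x+w,::-1]
    f=3.4
    cv2.imwrite(f"pics/{n}z.png",cv2.resize(c,None,fx=f,fy=f,interpolation=cv2.INTER_CUBIC))
    hsv=cv2.cvtColor(d["image"],cv2.COLOR_RGB2HSV);H,S,V=[hsv[...,i].astype(int) for i in range(3)]
    print(n,"red",blobs(0,((H<4)|(H>176))&(S>170)&(V>100)))
    print("orange",blobs(0,(H>5)&(H<20)&(S>150)&(V>120)))
    print("blue",blobs(0,(H>100)&(H<125)&(S>150)&(V>60),40))
    print("white",blobs(0,(S<40)&(V>150),20))
    np.savez(f"{n}.npz",**d)
E
```

```text
top red [(array([379.28, 232.  ]), [376, 229, 7, 7, 40])]
orange [(array([348.86, 180.53]), [334, 179, 29, 6, 43])]
blue [(array([367.35, 111.8 ]), [329, 86, 75, 54, 3019]), (array([280.51, 204.35]), [249, 189, 67, 31, 1242])]
white [(array([363.3 ,  77.12]), [0, 0, 640, 328, 71517]), (array([489.44, 103.76]), [468, 93, 44, 23, 711]), (array([318.28, 212.81]), [244, 162, 140, 99, 8590]), (array([217.74, 199.69]), [211, 193, 14, 14, 159]), (array([440.14, 207.8 ]), [433, 200, 15, 16, 179]), (array([181.6 , 229.26]), [175, 223, 14, 14, 161]), (array([450.79, 255.67]), [440, 245, 23, 22, 395]), (array([595.38, 362.71]), [587, 352, 15, 19, 157]), (array([298.29, 366.74]), [292, 363, 17, 9, 65])]
scene red [(array([638.  ,  37.37]), [636, 34, 4, 8, 19]), (array([255.87, 186.26]), [252, 183, 9, 7, 46])]
orange [(array([306.74, 236.76]), [290, 227, 34, 15, 85])]
blue [(array([369.28, 188.53]), [331, 172, 76, 33, 1019]), (array([389.66, 202.32]), [369, 196, 36, 11, 50]), (array([312.84, 339.56]), [264, 298, 104, 86, 6557])]
white [(array([596.96,   4.64]), [570, 0, 61, 15, 539]), (array([632.73,  50.04]), [621, 41, 19, 24, 223]), (array([627.03,  64.27]), [614, 53, 26, 22, 189]), (array([451.87, 129.9 ]), [445, 124, 15, 12, 135]), (array([  7.98, 189.04]), [0, 139, 19, 105, 1652]), (array([326.31, 208.4 ]), [256, 155, 161, 104, 8795]), (array([433.86, 163.48]), [427, 157, 15, 14, 155]), (array([171.11, 197.12]), [159, 186, 26, 24, 463]), (array([347.75, 190.67]), [339, 186, 16, 8, 36]), (array([190.76, 251.92]), [181, 243, 20, 18, 265]), (array([518.58, 357.42]), [273, 272, 367, 128, 22791]), (array([  4.28, 353.71]), [0, 312, 11, 88, 803]), (array([149.93, 387.32]), [110, 366, 68, 34, 1171]), (array([299.7 , 394.98]), [274, 387, 42, 13, 292])]
```

View pics/topz.png

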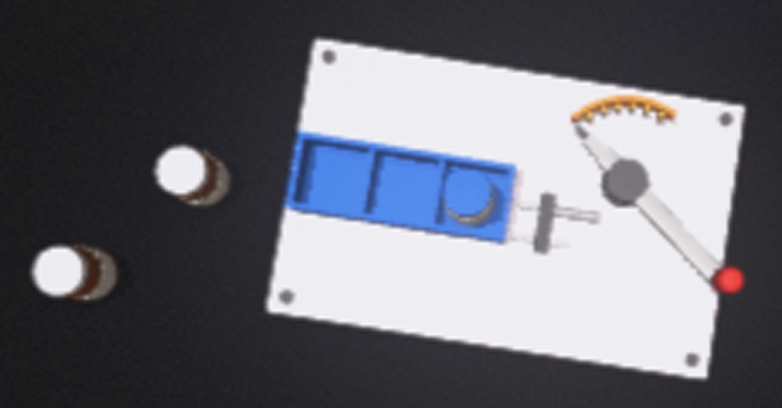

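View pics/scenez.png

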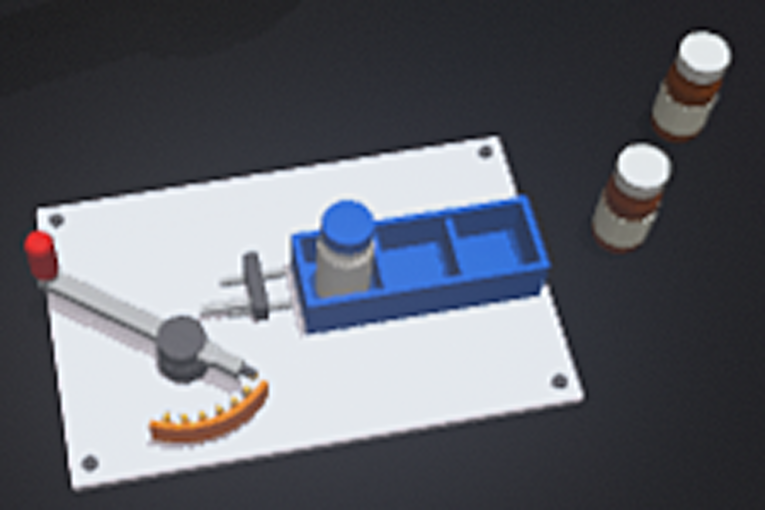

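Run:
```python
from h import *
D={n:dict(np.load(n+".npz")) for n in("top","scene")}
for n in D:
    d=D[n];hsv=cv2.cvtColor(d["image"],cv2.COLOR_RGB2HSV);S,V=hsv[...,1].astype(int),hsv[...,2].astype(int)
    m=(((S<40)&(V>150))).astype(np.uint8)
    k,l,s,c=cv2.connectedComponentsWithStats(m)
    i=l[150 if False else (240 if n=="top" else 240),(320 if n=="top" else 340)]
    mm=(l==i).astype(np.uint8)
    ct=max(cv2.findContours(mm,0,1)[0],key=len); hull=cv2.convexHull(ct)
    # fit lines to hull edges
    q=cv2.approxPolyDP(hull,6,True)[:,0].astype(float);print(n,q.tolist())
    pts=ct[:,0].astype(float);L=[]
    for a,b in zip(q,np.roll(q,-1,0)):
        t=(b-a)/np.linalg.norm(b-a);nn=np.array([-t[1],t[0]]);r=pts-a
        sel=pts[(abs(r@nn)<2.5)&(r@t>6)&(r@t<np.linalg.norm(b-a)-6)]
        f=cv2.fitLine(sel.astype(np.float32),cv2.DIST_HUBER,0,.01,.01).ravel();L.append(f)
    C=[]
    for f,g in zip(np.roll(L,1,0),L):
        A=np.array([f[:2],-g[:2]]).T;t=np.linalg.solve(A,g[2:]-f[2:]);C.append(f[2:]+t[0]*f[:2])
    P=np.array([plane(d,u,v,.012) for u,v in C])[:,:2];print(np.round(C,1).tolist(),P.round(4).tolist(),"ctr",P.mean(0).round(4))
    for a,b in zip(P,np.roll(P,-1,0)):
        e=b-a;print(np.linalg.norm(e).round(4),np.degrees(np.arctan2(e[1],e[0])).round(2))
t,s=D["top"],D["scene"]
for nm,a,b,z in [("A",(217.74,199.69),(433.86,163.48),.095),("B",(181.6,229.26),(451.87,129.9),.095),("tin",(450.79,255.67),(171.1,197.1),.06),("knob",(379.28,232),(255.9,186.3),.097)]:
    print(nm,plane(t,*a,z).round(4),plane(s,*b,z).round(4),[x.round(4) for x in tri(t,a,s,b)])
```

```text
top [[257.0, 162.0], [383.0, 181.0], [372.0, 260.0], [244.0, 241.0]]
[[257.5, 161.3000030517578], [383.1000061035156, 181.1999969482422], [371.79998779296875, 260.6000061035156], [243.5, 240.6999969482422]] [[0.6963, 0.1681], [0.6497, -0.2054], [0.4156, -0.1756], [0.4622, 0.1971]] ctr [ 0.556  -0.0039]
0.3764 -97.11
0.236 172.75
0.3757 82.87
0.2359 -7.07
scene [[391.0, 156.0], [415.0, 232.0], [266.0, 257.0], [256.0, 176.0]]
[[390.70001220703125, 155.10000610351562], [415.79998779296875, 231.5], [266.1000061035156, 257.79998779296875], [256.1000061035156, 176.39999389648438]] [[0.4637, 0.1992], [0.6996, 0.17], [0.6537, -0.2038], [0.418, -0.1727]] ctr [ 0.5588 -0.0018]
0.2378 -7.05
0.3766 -97.01
0.2377 172.47
0.3747 83.01
A [0.5705 0.257  0.095 ] [0.5719 0.2586 0.095 ] [array([0.571 , 0.2583, 0.0936]), np.float64(0.0019)]
B [0.488 0.348 0.095] [0.4892 0.3492 0.095 ] [array([0.4883, 0.3491, 0.0939]), np.float64(0.0015)]
tin [ 0.4376 -0.3903  0.06  ] [ 0.4449 -0.3896  0.06  ] [array([ 0.4375, -0.3929,  0.0497]), np.float64(0.002)]
knob [ 0.4966 -0.1819  0.097 ] [ 0.5023 -0.1813  0.097 ] [array([ 0.4971, -0.1822,  0.0894]), np.float64(0.0021)]
```

Run:
```python
from h import *
D={n:dict(np.load(n+".npz")) for n in("top","scene")}
t,s=D["top"],D["scene"]
# cap blob of white bottle top
f=lambda x,o:(np.array(x)+.5)/3.4-.5+np.array(o)
yaw=np.radians(-7.05);R=np.array([[np.cos(yaw),-np.sin(yaw)],[np.sin(yaw),np.cos(yaw)]]);c=np.array([.5574,-.0028])
def st(p): return (R.T@(p[:2]-c)).round(4)
for nm,d,o,pts in [("top",t,(165,150),[(299,132),(517,165),(505,242),(287,208)]),("scene",s,(245,115),[(293,233),(526,197),(550,263),(303,307)])]:
    P=np.array([plane(d,*f(p,o),.057) for p in pts]);print(nm,[st(p) for p in P],st(P.mean(0)),P.mean(0))
for nm,d,o,p,z in [("cap top",t,(165,150),(469,194),.112),("cap scene",s,(245,115),(348,222),.112),("hub top",t,(165,150),(626,182),.06),("hub sc",s,(245,115),(182,336),.06),("knob top",t,(165,150),(731,279),.097),("knob sc",s,(245,115),(40,239),.097)]:
    print(nm,plane(d,*f(p,o),z),st(plane(d,*f(p,o),z)))
print("hubtri",tri(t,f((626,182),(165,150)),s,f((182,336),(245,115))),"knobtri",tri(t,f((731,279),(165,150)),s,f((40,240),(245,115))))
for n,d in D.items():
    im=d["image"].copy()[...,::-1];x,y,w,h=(165,150,230,120) if n=="top" else (245,115,225,150)
    z=cv2.resize(im[y:y+h,x:x+w],None,fx=3.4,fy=3.4,interpolation=cv2.INTER_CUBIC)
    np.save("x.npy",z)
```

```text
top [array([0.03  , 0.1791]), array([ 0.0308, -0.0034]), array([-0.0338, -0.0035]), array([-0.0337,  0.178 ])] [-0.0017  0.0876] [0.5664632  0.08429776 0.057     ]
scene [array([-0.0318,  0.0017]), array([-0.0304,  0.1816]), array([0.0291, 0.1831]), array([ 0.0315, -0.0034])] [-0.0004  0.0908] [0.56812875 0.08732282 0.057     ]
cap top [0.55728806 0.0271767  0.112     ] [-0.0038  0.0297]
cap scene [0.56126837 0.03114134 0.112     ] [-0.0003  0.0342]
hub top [ 0.5760154  -0.10060816  0.06      ] [ 0.0305 -0.0948]
hub sc [ 0.5857888  -0.10070133  0.06      ] [ 0.0402 -0.0937]
knob top [ 0.49741107 -0.18290573  0.097     ] [-0.0374 -0.1861]
knob sc [ 0.49889959 -0.17919801  0.097     ] [-0.0364 -0.1822]
hubtri (array([ 0.57785675, -0.10057727,  0.04553055]), np.float64(0.0026921252221364157)) knobtri (array([ 0.49795933, -0.18125157,  0.0953507 ]), np.float64(0.003946227618792713))
```

apply_moves(plan=[{"tx":20,"ty":40,"tz":0,"rz":0.1,"jaw":1},{"tx":375,"ty":772,"rz":1.084},{"tx":375,"ty":772,"rz":1.084},{"tx":375,"ty":772,"rz":1.084},{"tx":375,"ty":772,"rz":1.084},{"tx":375,"ty":772,"rz":1.084},{"tx":375,"ty":772,"rz":1.084},{"tx":375,"ty":772,"rz":1.084},{"tx":375,"ty":772,"rz":1.084},{"tx":375,"ty":772,"rz":1.084},{"tx":375,"ty":772,"rz":1.084},{"tx":375,"ty":772,"rz":1.084}], grip_force=30)

```text
validation failed for argument at $.pl...
```

apply_moves(plan=[{"tx":20,"ty":40,"tz":0,"rx":0,"ry":0,"rz":0.1,"jaw":1},{"tx":375,"ty":772,"tz":0,"rx":0,"ry":0,"rz":1.084,"jaw":1},{"tx":375,"ty":772,"tz":0,"rx":0,"ry":0,"rz":1.084,"jaw":1}], grip_force=30)

```text
time_s: 0.5
position: [0.2601, -0.3821, 0.2306]
tool_rot: [[0.718, 0.696, -0.0], [0.696, -0.718, 0.001], [0.001, -0.001, -1.0]]
ft_force: [1.2, -0.5, 0.5]
grip_width: 0.0854
```

apply_moves(plan=[{"tx":311,"ty":640,"tz":0,"rx":0,"ry":0,"rz":0.679,"jaw":1},{"tx":311,"ty":640,"tz":0,"rx":0,"ry":0,"rz":0.679,"jaw":1},{"tx":311,"ty":640,"tz":0,"rx":0,"ry":0,"rz":0.679,"jaw":1},{"tx":311,"ty":640,"tz":0,"rx":0,"ry":0,"rz":0.679,"jaw":1},{"tx":311,"ty":640,"tz":0,"rx":0,"ry":0,"rz":0.679,"jaw":1},{"tx":311,"ty":640,"tz":0,"rx":0,"ry":0,"rz":0.679,"jaw":1},{"tx":311,"ty":640,"tz":0,"rx":0,"ry":0,"rz":0.679,"jaw":1},{"tx":311,"ty":640,"tz":0,"rx":0,"ry":0,"rz":0.679,"jaw":1},{"tx":311,"ty":640,"tz":0,"rx":0,"ry":0,"rz":0.679,"jaw":1},{"tx":311,"ty":640,"tz":0,"rx":0,"ry":0,"rz":0.679,"jaw":1},{"tx":311,"ty":640,"tz":0,"rx":0,"ry":0,"rz":0.679,"jaw":1},{"tx":311,"ty":640,"tz":0,"rx":0,"ry":0,"rz":0.679,"jaw":1}])

```text
time_s: 1.7
position: [0.5222, 0.1584, 0.2306]
tool_rot: [[0.121, 0.993, -0.001], [0.993, -0.121, 0.001], [0.0, -0.001, -1.0]]
ft_force: [0.1, -0.5, 0.2]
grip_width: 0.0851
```

apply_moves(plan=[{"tx":49,"ty":100,"tz":0,"rx":0,"ry":0,"rz":0,"jaw":1},{"tx":49,"ty":100,"tz":0,"rx":0,"ry":0,"rz":0,"jaw":1},{"tx":49,"ty":100,"tz":0,"rx":0,"ry":0,"rz":0,"jaw":1},{"tx":49,"ty":100,"tz":-45,"rx":0,"ry":0,"rz":0,"jaw":1},{"tx":49,"ty":100,"tz":-85,"rx":0,"ry":0,"rz":0,"jaw":1},{"tx":49,"ty":100,"tz":-105,"rx":0,"ry":0,"rz":0,"jaw":1},{"tx":49,"ty":100,"tz":-110,"rx":0,"ry":0,"rz":0,"jaw":1}])

```text
time_s: 2.4
position: [0.57, 0.2581, 0.1178]
tool_rot: [[0.121, 0.993, -0.006], [0.993, -0.121, -0.001], [-0.001, -0.006, -1.0]]
ft_force: [-0.3, 0.6, 0.6]
grip_width: 0.0851
```

Run:
```python
from h import *
s=env.observe();print(s["position"],s["q"].round(1) if hasattr(s["q"],"round") else s["q"],s["time_s"])
for n,(x,y,w,hh) in {"top":(130,150,230,120),"scene":(345,75,160,140)}.items():
    d=env.get_image(n);c=d["image"][y:y+hh,x:x+w,::-1]
    cv2.imwrite(f"pics/{n}p1.png",cv2.resize(c,None,fx=3.4,fy=3.4))
```

```text
[0.56999202 0.25810793 0.11775747] [13.5 34.9 71.1  0.1 74.4 20.5] 2.4
```

View pics/scenep1.png

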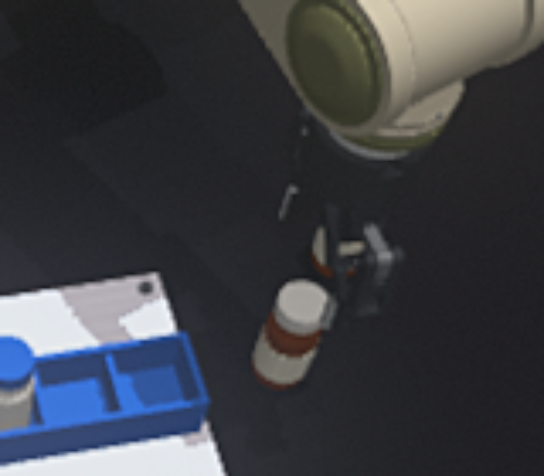

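View pics/topp1.png

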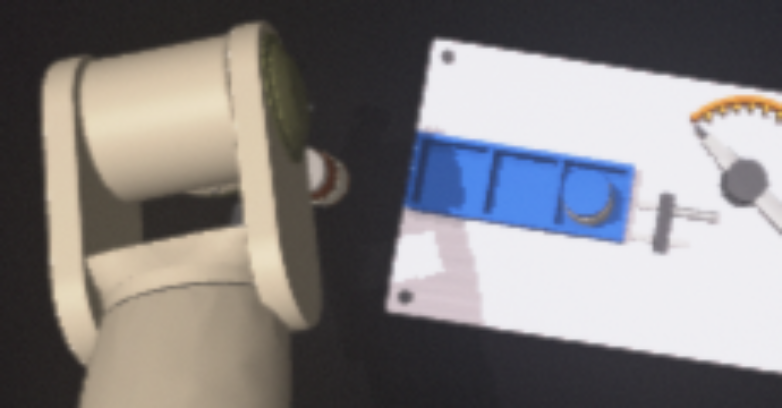

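Run:
```python
from h import *
s=env.observe();p=np.array(s["position"]);R=np.array(s["tool_rot"])
for n in("top","scene"):
    d=env.get_image(n);
    im=d["image"][...,::-1].copy()
    for k,q in {"tcp":p,"f+":p+R[:,1]*.05-R[:,2]*.013,"f-":p-R[:,1]*.05-R[:,2]*.013,"fb+":p+R[:,1]*.05-R[:,2]*.07,"A":(.571,.258,.095),"B":(.4885,.3487,.095)}.items():
        u=proj(d,q);print(n,k,u.round(1)); cv2.circle(im,tuple(int(round(a)) for a in u),1,(0,255,0),-1)
    x,y=(370,80) if n=="scene" else (130,150)
    cv2.imwrite(f"pics/{n}p2.png",cv2.resize(im[y:y+130,x:x+140],None,fx=4.5,fy=4.5))
```

```text
top tcp [214.8 198.3]
top f+ [217.1 179. ]
top f- [210.  216.8]
top fb+ [211.3 175.3]
top A [217.4 199.5]
top B [181.3 229.1]
scene tcp [436.  157.4]
scene f+ [444.  171.3]
scene f- [430.9 138.1]
scene fb+ [450.3 157.3]
scene A [433.5 163.2]
scene B [451.6 129.8]
```

View pics/scenep2.png

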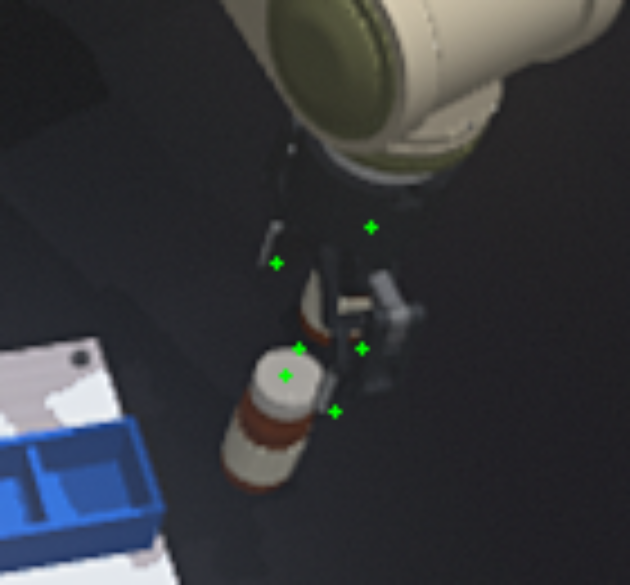

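The dots land on the fingertips either side of bottle A's cap, so the calibration holds. Next I descend and grip.

apply_moves(plan=[{"tx":1,"ty":0,"tz":-30,"rx":0,"ry":0,"rz":0,"jaw":1},{"tx":1,"ty":0,"tz":-48,"rx":0,"ry":0,"rz":0,"jaw":1},{"tx":1,"ty":0,"tz":-53,"rx":0,"ry":0,"rz":0,"jaw":1},{"tx":1,"ty":0,"tz":-53,"rx":0,"ry":0,"rz":0,"jaw":-1},{"tx":1,"ty":0,"tz":-53,"rx":0,"ry":0,"rz":0,"jaw":-1},{"tx":1,"ty":0,"tz":-53,"rx":0,"ry":0,"rz":0,"jaw":-1},{"tx":1,"ty":0,"tz":-53,"rx":0,"ry":0,"rz":0,"jaw":-1},{"tx":1,"ty":0,"tz":-53,"rx":0,"ry":0,"rz":0,"jaw":-1},{"tx":1,"ty":0,"tz":-53,"rx":0,"ry":0,"rz":0,"jaw":-1}], grip_force=40)

```text
time_s: 3.5
position: [0.5734, 0.2587, 0.0705]
tool_rot: [[0.121, 0.993, 0.003], [0.993, -0.121, 0.002], [0.002, 0.003, -1.0]]
ft_force: [-0.1, -0.6, 5.7]
grip_width: 0.0372
```

apply_moves(plan=[{"tx":0,"ty":0,"tz":30,"rx":0,"ry":0,"rz":0,"jaw":-1},{"tx":0,"ty":0,"tz":70,"rx":0,"ry":0,"rz":0,"jaw":-1},{"tx":0,"ty":0,"tz":100,"rx":0,"ry":0,"rz":0,"jaw":-1},{"tx":-1,"ty":-35,"tz":105,"rx":0,"ry":0,"rz":0,"jaw":-1},{"tx":-2,"ty":-70,"tz":105,"rx":0,"ry":0,"rz":0,"jaw":-1},{"tx":-3,"ty":-105,"tz":105,"rx":0,"ry":0,"rz":0,"jaw":-1},{"tx":-5,"ty":-140,"tz":105,"rx":0,"ry":0,"rz":0,"jaw":-1},{"tx":-6,"ty":-165,"tz":105,"rx":0,"ry":0,"rz":0,"jaw":-1},{"tx":-6,"ty":-172,"tz":105,"rx":0,"ry":0,"rz":0,"jaw":-1},{"tx":-6,"ty":-172,"tz":105,"rx":0,"ry":0,"rz":0,"jaw":-1}])

```text
time_s: 4.5
position: [0.5675, 0.0861, 0.1756]
tool_rot: [[0.123, 0.992, 0.004], [0.992, -0.123, 0.002], [0.002, 0.003, -1.0]]
ft_force: [-0.3, 0.1, -2.6]
grip_width: 0.0368
```

Run:
```python
from h import *
s=env.observe();print(s["position"],s["ft_force"],s["grip_width"],s["time_s"])
d=env.get_image("scene");c=d["image"][90:250,270:450,::-1]
cv2.imwrite("pics/p3.png",cv2.resize(c,None,fx=3.7,fy=3.7))
d=env.get_image("top");c=d["image"][130:270,200:380,::-1]
cv2.imwrite("pics/p3t.png",cv2.resize(c,None,fx=3.7,fy=3.7))
```

```text
[0.56746811 0.0861357  0.17564543] [-0.33460626  0.13037419 -2.59939699] 0.036807953460495715 4.5
```

View pics/p3.png

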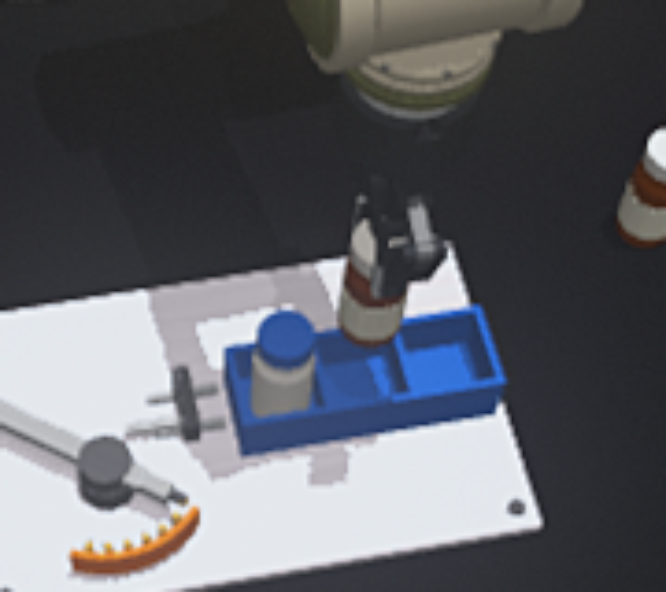

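View pics/p3t.png

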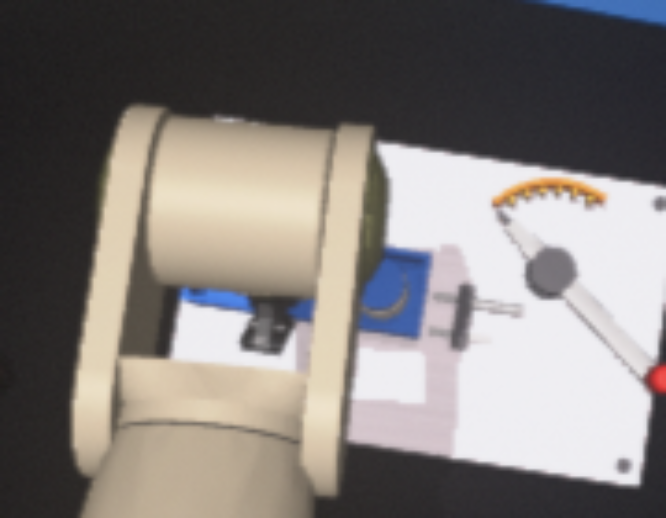

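apply_moves(plan=[{"tx":0,"ty":0,"tz":-25,"rx":0,"ry":0,"rz":0,"jaw":-1},{"tx":0,"ty":0,"tz":-48,"rx":0,"ry":0,"rz":0,"jaw":-1},{"tx":0,"ty":0,"tz":-65,"rx":0,"ry":0,"rz":0,"jaw":-1},{"tx":0,"ty":0,"tz":-75,"rx":0,"ry":0,"rz":0,"jaw":-1},{"tx":0,"ty":0,"tz":-80,"rx":0,"ry":0,"rz":0,"jaw":-1},{"tx":0,"ty":0,"tz":-80,"rx":0,"ry":0,"rz":0,"jaw":-1}])

```text
time_s: 5.2
position: [0.5674, 0.0881, 0.0954]
tool_rot: [[0.12, 0.993, 0.003], [0.993, -0.12, 0.002], [0.003, 0.003, -1.0]]
ft_force: [0.5, -0.5, -2.8]
grip_width: 0.0369
```

Run:
```python
from h import *
s=env.observe();print(s["position"],s["ft_force"],s["grip_width"],s["time_s"])
d=env.get_image("scene");c=d["image"][90:250,270:450,::-1]
cv2.imwrite("pics/p4.png",cv2.resize(c,None,fx=3.7,fy=3.7))
print(proj(d,(.5885,.0835,.105)))
```

```text
[0.56743506 0.08807513 0.09544521] [ 0.52508856 -0.45637318 -2.82557163] 0.036884997106315605 5.2
[371.18804661 184.99493065]
```

View pics/p4.png

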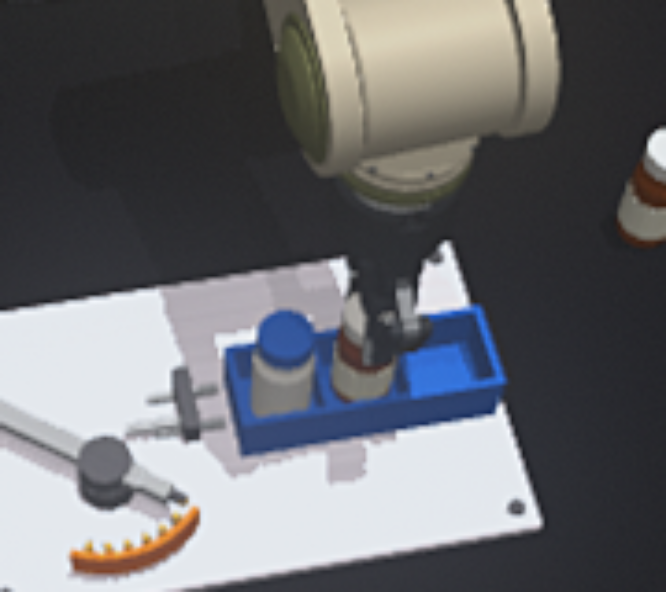

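Bottle A is inside cell 2, with no contact yet (Fz −2.8 N is just its weight). I'll lower it slowly.

apply_moves(plan=[{"tx":0,"ty":-1,"tz":-2,"rx":0,"ry":0,"rz":0,"jaw":-1},{"tx":0,"ty":-1,"tz":-4,"rx":0,"ry":0,"rz":0,"jaw":-1},{"tx":0,"ty":-1,"tz":-6,"rx":0,"ry":0,"rz":0,"jaw":-1},{"tx":0,"ty":-1,"tz":-7,"rx":0,"ry":0,"rz":0,"jaw":-1}])

```text
time_s: 5.65
position: [0.5677, 0.0869, 0.0889]
tool_rot: [[0.12, 0.993, 0.004], [0.993, -0.12, 0.002], [0.003, 0.004, -1.0]]
ft_force: [-0.6, -0.1, -1.8]
grip_width: 0.0371
```

apply_moves(plan=[{"tx":0,"ty":0,"tz":-1,"rx":0,"ry":0,"rz":0,"jaw":-1},{"tx":0,"ty":0,"tz":-2,"rx":0,"ry":0,"rz":0,"jaw":-1},{"tx":0,"ty":0,"tz":-3,"rx":0,"ry":0,"rz":0,"jaw":-1}])

```text
time_s: 5.95
position: [0.5679, 0.0869, 0.0874]
tool_rot: [[0.12, 0.993, 0.006], [0.993, -0.12, 0.002], [0.003, 0.005, -1.0]]
ft_force: [-6.5, -0.4, 17.9]
grip_width: 0.0366
```

apply_moves(plan=[{"tx":0,"ty":0,"tz":1,"rx":0,"ry":0,"rz":0,"jaw":-1},{"tx":0,"ty":0,"tz":1,"rx":0,"ry":0,"rz":0,"jaw":0.5},{"tx":0,"ty":0,"tz":1,"rx":0,"ry":0,"rz":0,"jaw":0.5},{"tx":0,"ty":0,"tz":1,"rx":0,"ry":0,"rz":0,"jaw":0.5},{"tx":0,"ty":0,"tz":25,"rx":0,"ry":0,"rz":0,"jaw":0.5},{"tx":0,"ty":0,"tz":65,"rx":0,"ry":0,"rz":0,"jaw":1},{"tx":0,"ty":0,"tz":100,"rx":0,"ry":0,"rz":0,"jaw":1},{"tx":-20,"ty":45,"tz":105,"rx":0,"ry":0,"rz":0,"jaw":1},{"tx":-38,"ty":90,"tz":105,"rx":0,"ry":0,"rz":0,"jaw":1},{"tx":-50,"ty":135,"tz":105,"rx":0,"ry":0,"rz":0,"jaw":1},{"tx":-60,"ty":180,"tz":105,"rx":0,"ry":0,"rz":0,"jaw":1}])

```text
time_s: 7.05
position: [0.507, 0.2686, 0.1926]
tool_rot: [[0.121, 0.993, 0.006], [0.993, -0.121, 0.002], [0.003, 0.005, -1.0]]
ft_force: [1.2, -0.2, 0.1]
grip_width: 0.0856
```

Run:
```python
from h import *
d=env.get_image("scene");c=d["image"][90:250,270:470,::-1]
cv2.imwrite("pics/p5.png",cv2.resize(c,None,fx=3.7,fy=3.7))
hsv=cv2.cvtColor(d["image"],cv2.COLOR_RGB2HSV);H,S,V=[hsv[...,i].astype(int) for i in range(3)]
for c,s in blobs(0,(S<60)&(V>130),20): print(c,s)
```

```text
[311.96  10.98] [295, 0, 42, 31, 808]
[472.38  16.49] [434, 0, 67, 46, 1664]
[504.68   9.75] [497, 0, 13, 24, 167]
[596.86   4.75] [569, 0, 62, 15, 559]
[288.12  17.62] [282, 11, 14, 12, 24]
[258.58  29.52] [242, 13, 34, 33, 331]
[632.64  49.96] [621, 41, 19, 24, 238]
[280.57  70.3 ] [244, 42, 70, 44, 1143]
[472.01  52.33] [462, 45, 19, 13, 122]
[627.2   64.02] [614, 53, 26, 23, 246]
[452.55 130.56] [445, 124, 15, 13, 125]
[  8.09 187.9 ] [0, 138, 19, 107, 1726]
[326.45 208.27] [256, 155, 161, 104, 9020]
[171.2 197.5] [159, 186, 26, 24, 492]
[346.52 190.62] [338, 186, 17, 9, 65]
[192.27 231.77] [187, 226, 9, 16, 22]
[170.06 240.62] [167, 228, 10, 24, 32]
[190.73 251.96] [181, 243, 20, 19, 286]
[514.8  357.83] [272, 272, 368, 128, 23322]
[  4.49 343.58] [0, 289, 12, 111, 1035]
[150.02 387.25] [110, 366, 68, 34, 1197]
```

View pics/p5.png

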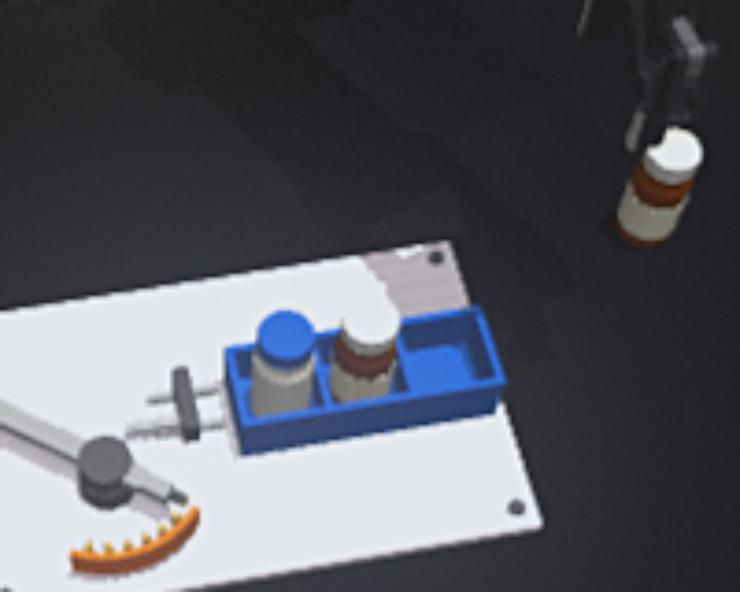

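Bottle A stands upright in the middle cell, cap at about (370,178), level with the white bottle. Bottle B is next.

apply_moves(plan=[{"tx":-9,"ty":40,"tz":0,"rx":0,"ry":0,"rz":0,"jaw":1},{"tx":-18,"ty":75,"tz":0,"rx":0,"ry":0,"rz":0,"jaw":1},{"tx":-18.5,"ty":80,"tz":0,"rx":0,"ry":0,"rz":0,"jaw":1},{"tx":-18.5,"ty":80,"tz":-20,"rx":0,"ry":0,"rz":0,"jaw":1},{"tx":-18.5,"ty":80,"tz":-60,"rx":0,"ry":0,"rz":0,"jaw":1},{"tx":-18.5,"ty":80,"tz":-72,"rx":0,"ry":0,"rz":0,"jaw":1},{"tx":-18.5,"ty":80,"tz":-75,"rx":0,"ry":0,"rz":0,"jaw":1}])

```text
time_s: 7.8
position: [0.4863, 0.3536, 0.1163]
tool_rot: [[0.116, 0.993, 0.002], [0.993, -0.116, 0.004], [0.004, 0.002, -1.0]]
ft_force: [-0.5, -0.5, 0.3]
grip_width: 0.0854
```

apply_moves(plan=[{"tx":2,"ty":-5,"tz":0,"rx":0,"ry":0,"rz":0,"jaw":1},{"tx":2,"ty":-5,"tz":-15,"rx":0,"ry":0,"rz":0,"jaw":1},{"tx":2,"ty":-5,"tz":-35,"rx":0,"ry":0,"rz":0,"jaw":1},{"tx":2,"ty":-5,"tz":-46,"rx":0,"ry":0,"rz":0,"jaw":1},{"tx":2,"ty":-5,"tz":-48,"rx":0,"ry":0,"rz":0,"jaw":1}])

```text
time_s: 8.3
position: [0.4885, 0.3482, 0.0682]
tool_rot: [[0.117, 0.993, 0.002], [0.993, -0.117, 0.003], [0.003, 0.001, -1.0]]
ft_force: [0.5, -0.4, 0.4]
grip_width: 0.0855
```

apply_moves(plan=[{"tx":0,"ty":0,"tz":0,"rx":0,"ry":0,"rz":0,"jaw":-1},{"tx":0,"ty":0,"tz":0,"rx":0,"ry":0,"rz":0,"jaw":-1},{"tx":0,"ty":0,"tz":0,"rx":0,"ry":0,"rz":0,"jaw":-1},{"tx":0,"ty":0,"tz":0,"rx":0,"ry":0,"rz":0,"jaw":-1},{"tx":0,"ty":0,"tz":0,"rx":0,"ry":0,"rz":0,"jaw":-1},{"tx":0,"ty":0,"tz":0,"rx":0,"ry":0,"rz":0,"jaw":-1}])

```text
time_s: 8.9
position: [0.4889, 0.3485, 0.0691]
tool_rot: [[0.117, 0.993, 0.003], [0.993, -0.117, 0.004], [0.004, 0.003, -1.0]]
ft_force: [-0.7, 0.6, 6.9]
grip_width: 0.0372
```

apply_moves(plan=[{"tx":0,"ty":0,"tz":30,"rx":0,"ry":0,"rz":0,"jaw":-1},{"tx":0,"ty":0,"tz":70,"rx":0,"ry":0,"rz":0,"jaw":-1},{"tx":5,"ty":-10,"tz":105,"rx":0,"ry":0,"rz":0,"jaw":-1},{"tx":20,"ty":-45,"tz":110,"rx":0,"ry":0,"rz":0,"jaw":-1},{"tx":36,"ty":-85,"tz":110,"rx":0,"ry":0,"rz":0,"jaw":-1},{"tx":52,"ty":-122,"tz":110,"rx":0,"ry":0,"rz":0,"jaw":-1},{"tx":67,"ty":-159,"tz":110,"rx":0,"ry":0,"rz":0,"jaw":-1},{"tx":80,"ty":-190,"tz":110,"rx":0,"ry":0,"rz":0,"jaw":-1},{"tx":86,"ty":-204,"tz":110,"rx":0,"ry":0,"rz":0,"jaw":-1},{"tx":86,"ty":-204,"tz":110,"rx":0,"ry":0,"rz":0,"jaw":-1},{"tx":86,"ty":-204,"tz":110,"rx":0,"ry":0,"rz":0,"jaw":-1}])

```text
time_s: 10.0
position: [0.5745, 0.1451, 0.1789]
tool_rot: [[0.117, 0.993, 0.003], [0.993, -0.117, 0.004], [0.005, 0.002, -1.0]]
ft_force: [0.3, 0.7, -1.2]
grip_width: 0.0371
```

apply_moves(plan=[{"tx":0,"ty":0,"tz":-25,"rx":0,"ry":0,"rz":0,"jaw":-1},{"tx":0,"ty":0,"tz":-50,"rx":0,"ry":0,"rz":0,"jaw":-1},{"tx":0,"ty":0,"tz":-67,"rx":0,"ry":0,"rz":0,"jaw":-1},{"tx":0,"ty":0,"tz":-78,"rx":0,"ry":0,"rz":0,"jaw":-1},{"tx":0,"ty":0,"tz":-84,"rx":0,"ry":0,"rz":0,"jaw":-1},{"tx":0,"ty":0,"tz":-85,"rx":0,"ry":0,"rz":0,"jaw":-1}])

```text
time_s: 10.6
position: [0.5743, 0.1458, 0.0938]
tool_rot: [[0.116, 0.993, 0.002], [0.993, -0.116, 0.005], [0.005, 0.002, -1.0]]
ft_force: [0.1, -0.2, -0.7]
grip_width: 0.037
```

Run:
```python
from h import *
d=env.get_image("scene");c=d["image"][90:250,270:470,::-1]
cv2.imwrite("pics/p6.png",cv2.resize(c,None,fx=3.7,fy=3.7))
```

```text
(no output)
```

View pics/p6.png

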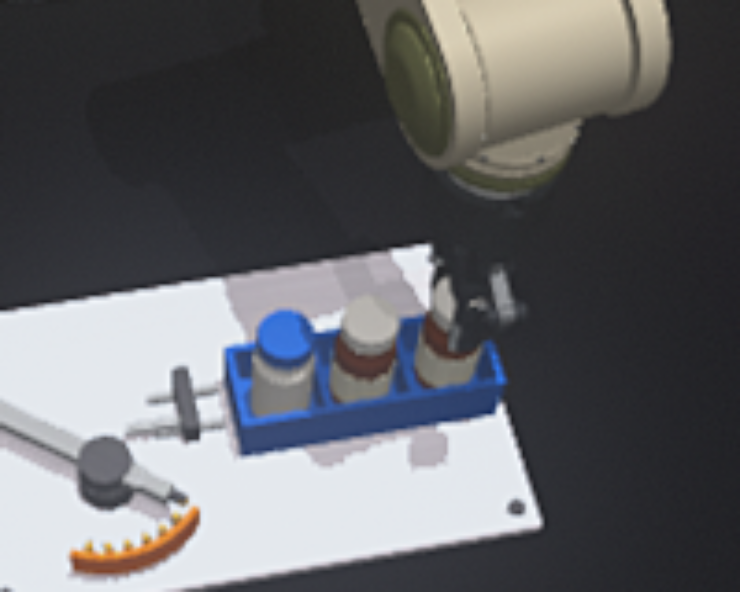

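Bottle B is inside the end cell, at about (391,190) in the image. I'll lower it gently.

apply_moves(plan=[{"tx":0,"ty":-1,"tz":-2,"rx":0,"ry":0,"rz":0,"jaw":-1},{"tx":0,"ty":-1,"tz":-4,"rx":0,"ry":0,"rz":0,"jaw":-1},{"tx":0,"ty":-1,"tz":-5,"rx":0,"ry":0,"rz":0,"jaw":-1}])

```text
time_s: 10.95
position: [0.5746, 0.1446, 0.0894]
tool_rot: [[0.116, 0.993, 0.003], [0.993, -0.116, 0.005], [0.005, 0.003, -1.0]]
ft_force: [0.4, -0.5, -1.3]
grip_width: 0.0371
```

apply_moves(plan=[{"tx":0,"ty":0,"tz":-1,"rx":0,"ry":0,"rz":0,"jaw":-1},{"tx":0,"ty":0,"tz":-2,"rx":0,"ry":0,"rz":0,"jaw":-1}])

```text
time_s: 11.15
position: [0.5747, 0.1445, 0.0874]
tool_rot: [[0.116, 0.993, 0.004], [0.993, -0.116, 0.005], [0.005, 0.003, -1.0]]
ft_force: [0.2, 0.2, -2.3]
grip_width: 0.037
```

apply_moves(plan=[{"tx":0,"ty":0,"tz":-1,"rx":0,"ry":0,"rz":0,"jaw":-1},{"tx":0,"ty":0,"tz":-1.5,"rx":0,"ry":0,"rz":0,"jaw":-1}])

```text
time_s: 11.35
position: [0.5748, 0.1445, 0.0862]
tool_rot: [[0.116, 0.993, 0.004], [0.993, -0.116, 0.005], [0.005, 0.004, -1.0]]
ft_force: [-1.2, 0.3, 4.7]
grip_width: 0.0368
```

apply_moves(plan=[{"tx":0,"ty":0,"tz":0.5,"rx":0,"ry":0,"rz":0,"jaw":0.5},{"tx":0,"ty":0,"tz":0.5,"rx":0,"ry":0,"rz":0,"jaw":0.5},{"tx":0,"ty":0,"tz":1,"rx":0,"ry":0,"rz":0,"jaw":0.5},{"tx":0,"ty":0,"tz":25,"rx":0,"ry":0,"rz":0,"jaw":0.5},{"tx":0,"ty":0,"tz":65,"rx":0,"ry":0,"rz":0,"jaw":0.5},{"tx":0,"ty":0,"tz":105,"rx":0,"ry":0,"rz":0,"jaw":0.5},{"tx":-20,"ty":-40,"tz":115,"rx":0,"ry":0,"rz":-0.13,"jaw":0.5},{"tx":-40,"ty":-80,"tz":115,"rx":0,"ry":0,"rz":-0.27,"jaw":0.5},{"tx":-55,"ty":-120,"tz":115,"rx":0,"ry":0,"rz":-0.41,"jaw":0.5},{"tx":-65,"ty":-160,"tz":115,"rx":0,"ry":0,"rz":-0.55,"jaw":0.5},{"tx":-72,"ty":-200,"tz":115,"rx":0,"ry":0,"rz":-0.69,"jaw":0.5},{"tx":-75,"ty":-240,"tz":115,"rx":0,"ry":0,"rz":-0.83,"jaw":0.5}])

```text
time_s: 12.55
position: [0.499, -0.0969, 0.2015]
tool_rot: [[0.815, 0.58, 0.007], [0.58, -0.815, -0.0], [0.005, 0.004, -1.0]]
ft_force: [0.4, -0.0, 0.2]
grip_width: 0.0639
```

Run:
```python
from h import *
d=env.get_image("top");c=d["image"][140:270,220:400,::-1]
cv2.imwrite("pics/p7t.png",cv2.resize(c,None,fx=4.3,fy=4.3,interpolation=cv2.INTER_CUBIC));np.savez("top2.npz",**d)
d=env.get_image("scene");c=d["image"][120:270,240:430,::-1]
cv2.imwrite("pics/p7.png",cv2.resize(c,None,fx=4,fy=4,interpolation=cv2.INTER_CUBIC));np.savez("scene2.npz",**d)
```

```text
(no output)
```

View pics/p7t.png

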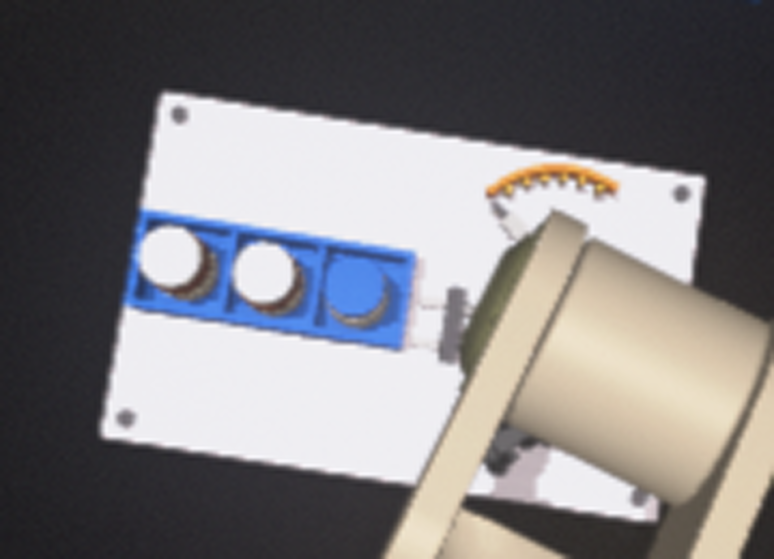

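View pics/p7.png

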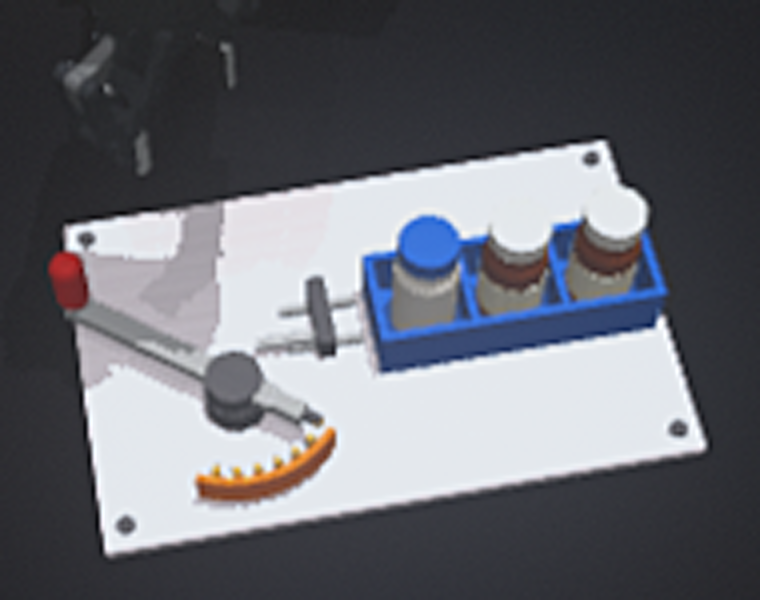

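apply_moves(plan=[{"tx":-1,"ty":-40,"tz":0,"rx":0,"ry":0,"rz":-0.14,"jaw":0.5},{"tx":-1.5,"ty":-75,"tz":0,"rx":0,"ry":0,"rz":-0.28,"jaw":0.5},{"tx":-1.5,"ty":-84,"tz":0,"rx":0,"ry":0,"rz":-0.4,"jaw":0.5},{"tx":-1.5,"ty":-84,"tz":-20,"rx":0,"ry":0,"rz":-0.44,"jaw":0.5},{"tx":-1.5,"ty":-84,"tz":-50,"rx":0,"ry":0,"rz":-0.44,"jaw":0.5},{"tx":-1.5,"ty":-84,"tz":-60,"rx":0,"ry":0,"rz":-0.44,"jaw":0.5},{"tx":-1.5,"ty":-84,"tz":-60,"rx":0,"ry":0,"rz":-0.44,"jaw":0.5}])

```text
time_s: 13.35
position: [0.4977, -0.1826, 0.1404]
tool_rot: [[0.984, 0.176, 0.003], [0.176, -0.984, -0.002], [0.003, 0.003, -1.0]]
ft_force: [0.1, 0.3, -0.5]
grip_width: 0.064
```

Run:
```python
from h import *
s=env.observe();p=np.array(s["position"]);R=np.array(s["tool_rot"])
d=env.get_image("scene");im=d["image"][...,::-1].copy()
for q in [p+R[:,1]*.032-R[:,2]*.008,p-R[:,1]*.032-R[:,2]*.008,(p[0],p[1],.097)]:
    u=proj(d,q).round(0).astype(int);print(u);im[u[1],u[0]]=(0,255,0)
cv2.imwrite("pics/p8.png",cv2.resize(im[120:270,200:360],None,fx=4,fy=4,interpolation=cv2.INTER_NEAREST))
# image analysis of hinge/pawl/teeth with stored views
```

```text
[239 179]
[264 168]
[255 185]
```

View pics/p8.png

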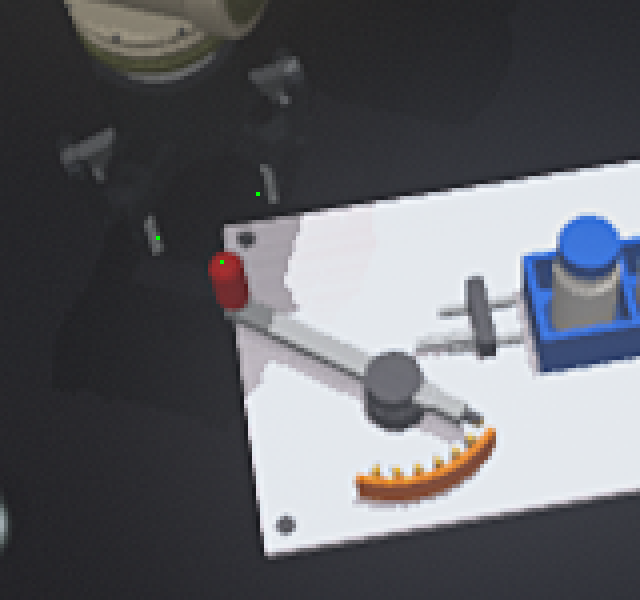

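The fingers line up on both sides of the knob. Before moving the lever I'll look at the teeth closely.

Run:
```python
from h import *
for n,(x,y,w,h) in {"top":(325,170,45,45),"scene":(280,200,55,50)}.items():
    d=dict(np.load(n+".npz"))
    cv2.imwrite(f"pics/{n}t.png",cv2.resize(d["image"][y:y+h,x:x+w,::-1],None,fx=11,fy=11,interpolation=cv2.INTER_CUBIC))
```

```text
(no output)
```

View pics/topt.png

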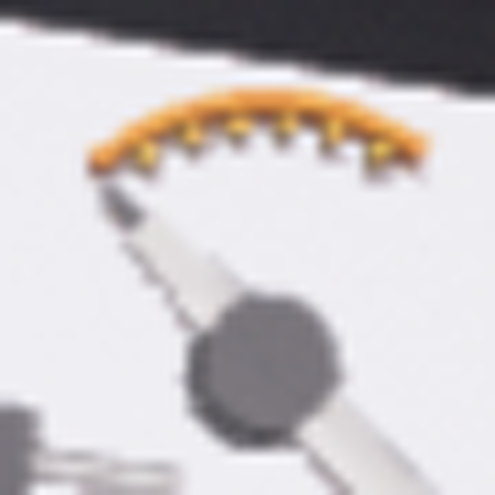

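View pics/scenet.png

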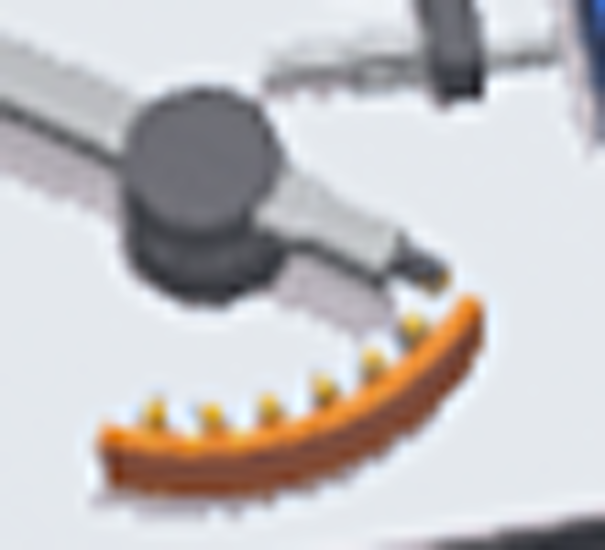

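Run:
```python
from h import *
t,s=dict(np.load("top.npz")),dict(np.load("scene.npz"))
T=[(147,155),(190,137),(238,125),(287,124),(336,131),(379,150)];S=[(413,325),(372,360),(323,388),(268,408),(210,415),(155,412)]
f=lambda x,o:(np.array(x)+.5)/11-.5+np.array(o)
yaw=np.radians(-7.05);R=np.array([[np.cos(yaw),-np.sin(yaw)],[np.sin(yaw),np.cos(yaw)]]);c=np.array([.5574,-.0028])
P=[]
for a,b in zip(T,S):
    p,e=tri(t,f(a,(325,170)),s,f(b,(280,200)));q=R.T@(p[:2]-c);P.append(q);print(q.round(4),p[2].round(4),e.round(4))
P=np.array(P)
from scipy.optimize import least_squares as ls
for r0 in (None,):
    for H in [(.0345,-.0945),(.035,-.095),(.034,-.093)]:
        v=P-H;a=np.arctan2(v[:,1],v[:,0]);print(H,"r",np.linalg.norm(v,axis=1).round(4),"lever angle of tooth",(0.9-a).round(3),"fit first",np.mean(.9-a-np.arange(6)*.2).round(3))
r=ls(lambda x:(P-(x[:2]+x[3]*np.c_[np.cos(x[2]-.2*np.arange(6)),np.sin(x[2]-.2*np.arange(6))])).ravel(),[.0345,-.0945,.7,.06]);print(r.x, .9-r.x[2])
```

```text
[ 0.0831 -0.0559] 0.0456 0.002
[ 0.0896 -0.0662] 0.0452 0.002
[ 0.0946 -0.0781] 0.046 0.0022
[ 0.0969 -0.0907] 0.0456 0.0022
[ 0.0969 -0.1035] 0.0471 0.0023
[ 0.0938 -0.1152] 0.0467 0.0025
(0.0345, -0.0945) r [0.0621 0.062  0.0623 0.0626 0.063  0.0628] lever angle of tooth [0.229 0.426 0.633 0.839 1.043 1.236] fit first 0.234
(0.035, -0.095) r [0.062  0.0617 0.062  0.0621 0.0625 0.0621] lever angle of tooth [0.217 0.415 0.623 0.83  1.036 1.231] fit first 0.226
(0.034, -0.093) r [0.0616 0.0617 0.0624 0.063  0.0637 0.0638] lever angle of tooth [0.253 0.452 0.658 0.863 1.065 1.256] fit first 0.258
[ 0.03383708 -0.09564516  0.68091332  0.06325817] 0.21908668026315048
```

apply_moves(plan=[{"tx":0,"ty":1,"tz":-35,"rx":0,"ry":0,"rz":0,"jaw":0.5},{"tx":0,"ty":1,"tz":-65,"rx":0,"ry":0,"rz":0,"jaw":0.5},{"tx":0,"ty":1,"tz":-77,"rx":0,"ry":0,"rz":0,"jaw":0.5},{"tx":0,"ty":1,"tz":-78,"rx":0,"ry":0,"rz":0,"jaw":0.5},{"tx":0,"ty":1,"tz":-78,"rx":0,"ry":0,"rz":0,"jaw":-1},{"tx":0,"ty":1,"tz":-78,"rx":0,"ry":0,"rz":0,"jaw":-1},{"tx":0,"ty":1,"tz":-78,"rx":0,"ry":0,"rz":0,"jaw":-1},{"tx":0,"ty":1,"tz":-78,"rx":0,"ry":0,"rz":0,"jaw":-1},{"tx":0,"ty":1,"tz":-78,"rx":0,"ry":0,"rz":0,"jaw":-1},{"tx":0,"ty":1,"tz":-78,"rx":0,"ry":0,"rz":0,"jaw":-1}], grip_force=60)

```text
time_s: 14.4
position: [0.4987, -0.1816, 0.0651]
tool_rot: [[0.984, 0.176, 0.007], [0.176, -0.984, -0.004], [0.006, 0.005, -1.0]]
ft_force: [-0.8, 4.4, 8.5]
grip_width: 0.02
```

```bash
cat > arc.py <<'E'
from h import *
import sys
H=np.array([.5808,-.1010]); v=np.array([.4987,-.1816])-H  # hinge consistent w/ grip pose
def pt(th): return H+[v[0]*np.cos(th)+v[1]*np.sin(th),-v[0]*np.sin(th)+v[1]*np.cos(th)]
if __name__=="__main__":
    s=env.observe();p=np.array(s["position"])[:2];d=p-H
    th=np.arctan2(v[1],v[0])-np.arctan2(d[1],d[0]);th=(th+np.pi)%(2*np.pi)-np.pi
    t=np.array([np.sin(0),0]);u=np.array([d[1],-d[0]])/np.linalg.norm(d)
    F=np.array(s["ft_force"]);print("r",np.linalg.norm(d).round(4),"theta",th.round(3),"Ftan",(F[:2]@u).round(2),"F",F.round(1),"w",round(s["grip_width"],4),"t",s["time_s"])
    for a in map(float,sys.argv[1:]): print(a,((pt(a)-p)*1000).round(1))
E
python3 arc.py .05 .1 .13 .16 .19 .22 .25 .28
```

```text
r 0.1151 theta -0.0 Ftan 3.71 F [-0.8  4.4  8.5] w 0.02 t 14.4
0.05 [-3.9  4.2]
0.1 [-7.6  8.6]
0.13 [-9.7 11.4]
0.16 [-11.8  14.1]
0.19 [-13.7  17. ]
0.22 [-15.6  19.9]
0.25 [-17.4  22.9]
0.28 [-19.   25.9]
```

apply_moves(plan=[{"tx":-2,"ty":2,"tz":0,"rx":0,"ry":0,"rz":0,"jaw":-1},{"tx":-4,"ty":4,"tz":0,"rx":0,"ry":0,"rz":0,"jaw":-1},{"tx":-6,"ty":6.5,"tz":0,"rx":0,"ry":0,"rz":0,"jaw":-1},{"tx":-7.6,"ty":8.6,"tz":0,"rx":0,"ry":0,"rz":0,"jaw":-1},{"tx":-9.7,"ty":11.4,"tz":0,"rx":0,"ry":0,"rz":0,"jaw":-1}])

```text
time_s: 14.9
position: [0.4897, -0.1712, 0.0654]
tool_rot: [[0.984, 0.176, 0.009], [0.176, -0.984, -0.006], [0.008, 0.007, -1.0]]
ft_force: [3.4, -5.1, -5.8]
grip_width: 0.0199
```

```bash
python3 arc.py .16 .19 .22 .25 .28
```

```text
r 0.115 theta 0.12 Ftan -6.12 F [ 3.4 -5.1 -5.8] w 0.0199 t 14.9
0.16 [-2.8  3.7]
0.19 [-4.7  6.6]
0.22 [-6.6  9.5]
0.25 [-8.4 12.4]
0.28 [-10.1  15.4]
```

apply_moves(plan=[{"tx":-2.8,"ty":3.7,"tz":0,"rx":0,"ry":0,"rz":0,"jaw":-1},{"tx":-4.7,"ty":6.6,"tz":0,"rx":0,"ry":0,"rz":0,"jaw":-1}])

```text
time_s: 15.1
position: [0.4859, -0.1659, 0.0655]
tool_rot: [[0.984, 0.176, 0.012], [0.176, -0.984, -0.009], [0.01, 0.011, -1.0]]
ft_force: [6.2, -8.5, -11.5]
grip_width: 0.0199
```

```bash
python3 arc.py .22 .25 .28
```

```text
r 0.115 theta 0.176 Ftan -10.5 F [  6.2  -8.5 -11.5] w 0.0199 t 15.1
0.22 [-2.8  4.2]
0.25 [-4.6  7.1]
0.28 [-6.3 10.1]
```

apply_moves(plan=[{"tx":-2.8,"ty":4.2,"tz":-0.7,"rx":0.008,"ry":0.01,"rz":0,"jaw":-1}])

```text
time_s: 15.2
position: [0.484, -0.1632, 0.0653]
tool_rot: [[0.984, 0.176, 0.005], [0.176, -0.984, -0.004], [0.004, 0.005, -1.0]]
ft_force: [2.6, -8.5, -1.5]
grip_width: 0.0198
```

```bash
python3 arc.py .22 .25 .28 .31
```

```text
r 0.1151 theta 0.205 Ftan -8.54 F [ 2.6 -8.5 -1.5] w 0.0198 t 15.2
0.22 [-0.9  1.5]
0.25 [-2.7  4.4]
0.28 [-4.4  7.4]
0.31 [-6.  10.5]
```

apply_moves(plan=[{"tx":-2,"ty":3,"tz":0,"rx":0,"ry":0,"rz":0,"jaw":-1}])

```text
time_s: 15.3
position: [0.4829, -0.1615, 0.0655]
tool_rot: [[0.984, 0.176, 0.007], [0.176, -0.984, -0.007], [0.006, 0.008, -1.0]]
ft_force: [5.1, -5.1, -12.2]
grip_width: 0.0196
```

```bash
python3 arc.py .25 .28 .31 .34
```

```text
r 0.1151 theta 0.223 Ftan -7.03 F [  5.1  -5.1 -12.2] w 0.0196 t 15.3
0.25 [-1.6  2.7]
0.28 [-3.3  5.7]
0.31 [-4.9  8.8]
0.34 [-6.4 11.9]
```

apply_moves(plan=[{"tx":-1.6,"ty":2.7,"tz":-0.5,"rx":0.005,"ry":0.005,"rz":0,"jaw":-1}])

```text
time_s: 15.4
position: [0.482, -0.1599, 0.0654]
tool_rot: [[0.984, 0.176, 0.004], [0.176, -0.984, -0.005], [0.003, 0.005, -1.0]]
ft_force: [1.4, -6.4, -4.1]
grip_width: 0.0201
```

```bash
python3 arc.py .25 .28 .31 .34
```

```text
r 0.115 theta 0.239 Ftan -6.27 F [ 1.4 -6.4 -4.1] w 0.0201 t 15.4
0.25 [-0.6  1.1]
0.28 [-2.3  4.1]
0.31 [-3.9  7.1]
0.34 [-5.4 10.3]
```

apply_moves(plan=[{"tx":-1.2,"ty":2,"tz":-0.3,"rx":0.003,"ry":0.003,"rz":0,"jaw":-1},{"tx":-2.3,"ty":4.1,"tz":-0.3,"rx":0.003,"ry":0.003,"rz":0,"jaw":-1}])

```text
time_s: 15.6
position: [0.4802, -0.1569, 0.0654]
tool_rot: [[0.984, 0.176, 0.003], [0.176, -0.984, -0.004], [0.002, 0.005, -1.0]]
ft_force: [1.8, -5.0, -4.7]
grip_width: 0.0203
```

```bash
python3 arc.py  .28 .31 .34 .37 .4
```

```text
r 0.1151 theta 0.269 Ftan -5.21 F [ 1.8 -5.  -4.7] w 0.0203 t 15.6
0.28 [-0.6  1.1]
0.31 [-2.2  4.2]
0.34 [-3.7  7.3]
0.37 [-5.1 10.5]
0.4 [-6.4 13.6]
```

apply_moves(plan=[{"tx":-1.2,"ty":2.2,"tz":0,"rx":0.002,"ry":0.002,"rz":0,"jaw":-1},{"tx":-2.2,"ty":4.2,"tz":0,"rx":0.003,"ry":0.002,"rz":0,"jaw":-1},{"tx":-3,"ty":5.7,"tz":0,"rx":0.003,"ry":0.003,"rz":0,"jaw":-1}])

```text
time_s: 15.9
position: [0.4774, -0.1516, 0.0654]
tool_rot: [[0.984, 0.176, 0.001], [0.176, -0.984, -0.002], [0.0, 0.002, -1.0]]
ft_force: [3.0, -6.1, -7.7]
grip_width: 0.0205
```

```bash
python3 arc.py  .34 .37 .4 .43 .46
```

```text
r 0.1151 theta 0.321 Ftan -6.86 F [ 3.  -6.1 -7.7] w 0.0205 t 15.9
0.34 [-0.9  2. ]
0.37 [-2.3  5.2]
0.4 [-3.7  8.4]
0.43 [-4.9 11.6]
0.46 [-6.  14.9]
```

apply_moves(plan=[{"tx":-1,"ty":2,"tz":0,"rx":0,"ry":0,"rz":0,"jaw":-1},{"tx":-2.3,"ty":5.2,"tz":0,"rx":0,"ry":0,"rz":0,"jaw":-1}])

```text
time_s: 16.1
position: [0.4754, -0.1472, 0.0654]
tool_rot: [[0.984, 0.176, 0.002], [0.176, -0.984, -0.004], [0.001, 0.004, -1.0]]
ft_force: [1.9, -10.5, -9.3]
grip_width: 0.0199
```

```bash
python3 arc.py  .4 .43 .46 .49
```

```text
r 0.1151 theta 0.363 Ftan -10.36 F [  1.9 -10.5  -9.3] w 0.0199 t 16.1
0.4 [-1.7  4. ]
0.43 [-2.9  7.2]
0.46 [-4.  10.5]
0.49 [-5.  13.8]
```

apply_moves(plan=[{"tx":-1.7,"ty":4,"tz":0,"rx":0.002,"ry":0.001,"rz":0,"jaw":-1}])

```text
time_s: 16.2
position: [0.4742, -0.1443, 0.0655]
tool_rot: [[0.984, 0.176, 0.002], [0.176, -0.984, -0.005], [0.001, 0.005, -1.0]]
ft_force: [3.7, -9.0, -11.2]
grip_width: 0.0198
```

```bash
python3 arc.py  .4 .43 .46 .49
```

```text
r 0.1151 theta 0.39 Ftan -9.74 F [  3.7  -9.  -11.2] w 0.0198 t 16.2
0.4 [-0.4  1.1]
0.43 [-1.6  4.3]
0.46 [-2.7  7.5]
0.49 [-3.8 10.8]
```

apply_moves(plan=[{"tx":-1.2,"ty":3,"tz":-0.4,"rx":0.004,"ry":0.002,"rz":0,"jaw":-1}])

```text
time_s: 16.3
position: [0.4733, -0.1422, 0.0654]
tool_rot: [[0.984, 0.176, 0.001], [0.176, -0.984, -0.003], [0.001, 0.003, -1.0]]
ft_force: [0.5, -7.7, -4.1]
grip_width: 0.0197
```

```bash
python3 arc.py  .43 .46 .49 .52
```

```text
r 0.1151 theta 0.41 Ftan -7.37 F [ 0.5 -7.7 -4.1] w 0.0197 t 16.3
0.43 [-0.8  2.2]
0.46 [-1.9  5.4]
0.49 [-2.9  8.7]
0.52 [-3.8 12.1]
```

apply_moves(plan=[{"tx":-0.8,"ty":2.2,"tz":0,"rx":0,"ry":0,"rz":0,"jaw":-1},{"tx":-1.5,"ty":4.2,"tz":0,"rx":0,"ry":0,"rz":0,"jaw":-1}])

```text
time_s: 16.5
position: [0.472, -0.1387, 0.0654]
tool_rot: [[0.984, 0.176, 0.002], [0.176, -0.984, -0.004], [0.001, 0.005, -1.0]]
ft_force: [2.3, -6.1, -7.2]
grip_width: 0.0197
```

```bash
python3 arc.py  .46 .49 .52 .55
```

```text
r 0.1151 theta 0.443 Ftan -6.55 F [ 2.3 -6.1 -7.2] w 0.0197 t 16.5
0.46 [-0.6  1.9]
0.49 [-1.6  5.2]
0.52 [-2.5  8.5]
0.55 [-3.3 11.9]
```

apply_moves(plan=[{"tx":-0.8,"ty":2.5,"tz":-0.2,"rx":0.002,"ry":0.001,"rz":0,"jaw":-1},{"tx":-1.6,"ty":5.2,"tz":-0.2,"rx":0.003,"ry":0.001,"rz":0,"jaw":-1},{"tx":-2.3,"ty":7.7,"tz":-0.2,"rx":0.003,"ry":0.001,"rz":0,"jaw":-1}])

```text
time_s: 16.8
position: [0.4698, -0.1313, 0.0654]
tool_rot: [[0.984, 0.176, 0.001], [0.176, -0.984, -0.002], [0.001, 0.002, -1.0]]
ft_force: [0.5, -6.4, -6.0]
grip_width: 0.0201
```

```bash
python3 arc.py  .52 .55 .58 .61
```

```text
r 0.1151 theta 0.51 Ftan -6.29 F [ 0.5 -6.4 -6. ] w 0.0201 t 16.8
0.52 [-0.3  1.1]
0.55 [-1.1  4.5]
0.58 [-1.8  7.8]
0.61 [-2.4 11.2]
```

apply_moves(plan=[{"tx":-0.6,"ty":2.3,"tz":0,"rx":0.001,"ry":0,"rz":0,"jaw":-1},{"tx":-1.1,"ty":4.5,"tz":0,"rx":0.001,"ry":0,"rz":0,"jaw":-1},{"tx":-1.6,"ty":6.7,"tz":0,"rx":0.001,"ry":0,"rz":0,"jaw":-1}])

```text
time_s: 17.1
position: [0.4683, -0.1252, 0.0654]
tool_rot: [[0.984, 0.177, 0.002], [0.177, -0.984, -0.003], [0.001, 0.003, -1.0]]
ft_force: [0.8, -9.9, -8.0]
grip_width: 0.0203
```

```bash
python3 arc.py  .58 .61 .64 .67
```

```text
r 0.1151 theta 0.564 Ftan -9.85 F [ 0.8 -9.9 -8. ] w 0.0203 t 17.1
0.58 [-0.3  1.8]
0.61 [-1.   5.2]
0.64 [-1.5  8.6]
0.67 [-1.9 12. ]
```

apply_moves(plan=[{"tx":-0.5,"ty":3,"tz":0,"rx":0.001,"ry":0,"rz":0,"jaw":-1}])

```text
time_s: 17.2
position: [0.4679, -0.1233, 0.0654]
tool_rot: [[0.984, 0.177, 0.002], [0.177, -0.984, -0.005], [0.001, 0.005, -1.0]]
ft_force: [0.4, -11.3, -9.1]
grip_width: 0.0201
```

```bash
python3 arc.py  .61 .64 .67
```

```text
r 0.1151 theta 0.581 Ftan -11.2 F [  0.4 -11.3  -9.1] w 0.0201 t 17.2
0.61 [-0.5  3.3]
0.64 [-1.1  6.7]
0.67 [-1.5 10.1]
```

apply_moves(plan=[{"tx":-0.5,"ty":3.3,"tz":-0.2,"rx":0.002,"ry":0,"rz":0,"jaw":-1}])

```text
time_s: 17.3
position: [0.4674, -0.1209, 0.0654]
tool_rot: [[0.984, 0.177, 0.002], [0.177, -0.984, -0.005], [0.001, 0.005, -1.0]]
ft_force: [-0.9, -8.8, -4.2]
grip_width: 0.0201
```

```bash
python3 arc.py  .61 .64 .67
```

```text
r 0.1151 theta 0.603 Ftan -8.47 F [-0.9 -8.8 -4.2] w 0.0201 t 17.3
0.61 [-0.1  0.8]
0.64 [-0.6  4.2]
0.67 [-1.   7.7]
```

apply_moves(plan=[{"tx":-0.3,"ty":2.5,"tz":0,"rx":0.001,"ry":0,"rz":0,"jaw":-1},{"tx":-0.6,"ty":4.5,"tz":0,"rx":0.002,"ry":0,"rz":0,"jaw":-1}])

```text
time_s: 17.5
position: [0.4668, -0.1169, 0.0654]
tool_rot: [[0.984, 0.178, 0.002], [0.178, -0.984, -0.004], [0.001, 0.004, -1.0]]
ft_force: [-0.1, -7.5, -7.2]
grip_width: 0.0199
```

```bash
python3 arc.py .67 .7 .72
```

```text
r 0.1151 theta 0.638 Ftan -7.42 F [-0.1 -7.5 -7.2] w 0.0199 t 17.5
0.67 [-0.4  3.7]
0.7 [-0.7  7.1]
0.72 [-0.8  9.4]
```

apply_moves(plan=[{"tx":-0.2,"ty":2.5,"tz":0,"rx":0.001,"ry":0,"rz":0,"jaw":-1},{"tx":-0.5,"ty":5,"tz":0,"rx":0.002,"ry":0,"rz":0,"jaw":-1},{"tx":-0.7,"ty":7.2,"tz":0,"rx":0.002,"ry":0,"rz":0,"jaw":-1}])

```text
time_s: 17.8
position: [0.466, -0.1097, 0.0654]
tool_rot: [[0.984, 0.178, 0.002], [0.178, -0.984, -0.002], [0.002, 0.003, -1.0]]
ft_force: [1.4, -5.6, -5.8]
grip_width: 0.0204
```

```bash
python3 arc.py .7 .72
python3 - <<'E'
from h import *
d=env.get_image("scene");np.savez("scene3.npz",**d)
cv2.imwrite("pics/p9.png",cv2.resize(d["image"][150:260,240:425,::-1],None,fx=4.2,fy=4.2,interpolation=cv2.INTER_CUBIC))
d=env.get_image("top");np.savez("top3.npz",**d)
cv2.imwrite("pics/p9t.png",cv2.resize(d["image"][150:270,240:400,::-1],None,fx=4.5,fy=4.5,interpolation=cv2.INTER_CUBIC))
E
```

```text
r 0.1151 theta 0.701 Ftan -5.72 F [ 1.4 -5.6 -5.8] w 0.0204 t 17.8
0.7 [ 0.1 -0.1]
0.72 [-0.1  2.2]
```

View pics/p9.png

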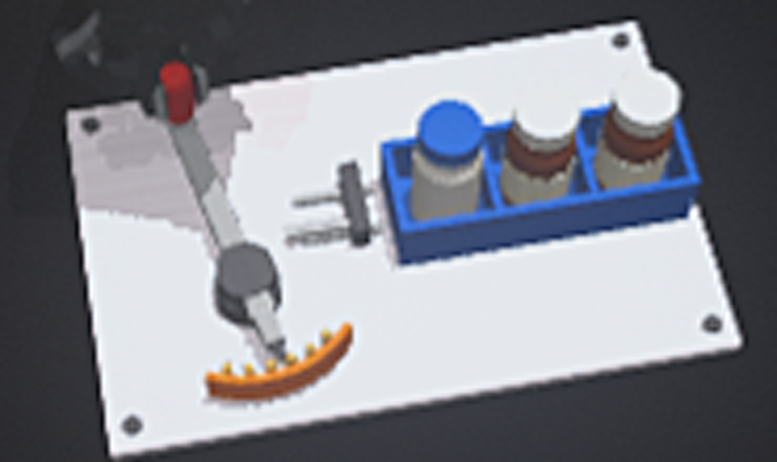

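View pics/p9t.png

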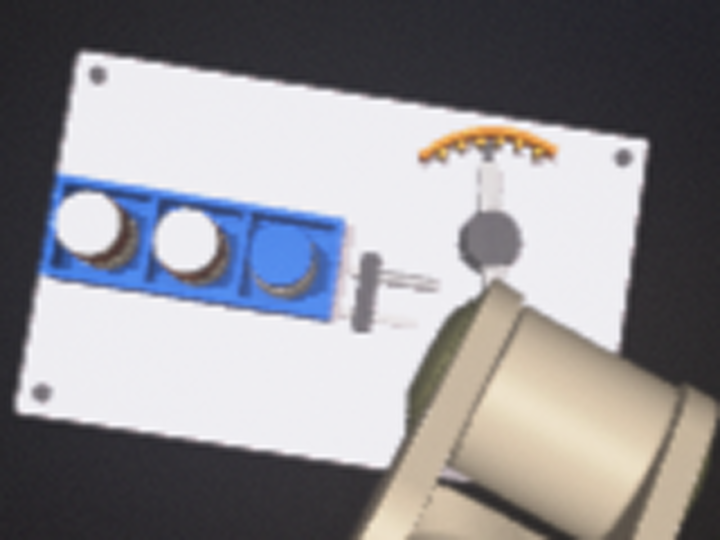

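Run:
```python
from h import *
for n,(x,y,w,h) in {"top3":(325,170,45,45),"scene3":(280,200,55,50)}.items():
    d=dict(np.load(n+".npz"))
    cv2.imwrite(f"pics/{n}t.png",cv2.resize(d["image"][y:y+h,x:x+w,::-1],None,fx=11,fy=11,interpolation=cv2.INTER_CUBIC))
```

```text
(no output)
```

View pics/top3t.png

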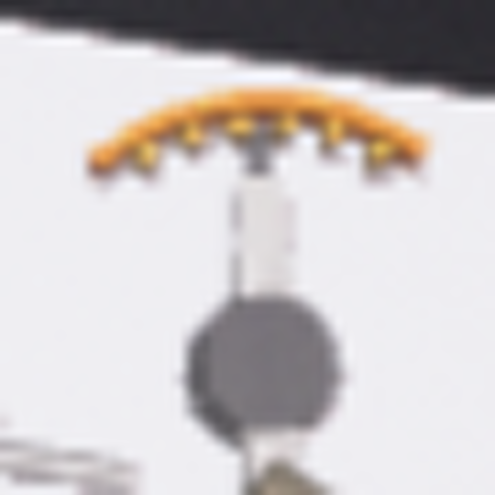

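View pics/scene3t.png

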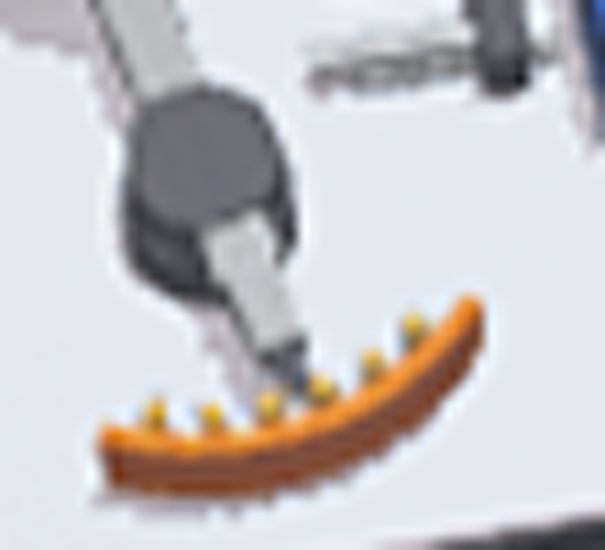

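In both close-ups the roller sits midway between the 3rd and 4th teeth (top view column 262, between teeth at 238 and 287). I'll hold here and recheck.

apply_moves(plan=[{"tx":0,"ty":0.5,"tz":0,"rx":0,"ry":0,"rz":0,"jaw":-1},{"tx":0,"ty":0.5,"tz":0,"rx":0,"ry":0,"rz":0,"jaw":-1},{"tx":0,"ty":0.5,"tz":0,"rx":0,"ry":0,"rz":0,"jaw":-1},{"tx":0,"ty":0.5,"tz":0,"rx":0,"ry":0,"rz":0,"jaw":-1},{"tx":0,"ty":0.5,"tz":0,"rx":0,"ry":0,"rz":0,"jaw":-1},{"tx":0,"ty":0.5,"tz":0,"rx":0,"ry":0,"rz":0,"jaw":-1}])

```text
time_s: 18.5
position: [0.466, -0.1093, 0.0654]
tool_rot: [[0.984, 0.178, 0.002], [0.178, -0.984, -0.003], [0.002, 0.003, -1.0]]
ft_force: [1.8, -4.3, -7.1]
grip_width: 0.0201
```

```bash
python3 arc.py .7 .72
python3 - <<'E'
from h import *
d=env.get_image("scene")
cv2.imwrite("pics/p10.png",cv2.resize(d["image"][130:280,140:425,::-1],None,fx=2.8,fy=2.8,interpolation=cv2.INTER_CUBIC))
print(env.observe()["qvel"])
E
python3 arc.py
```

```text
r 0.1151 theta 0.704 Ftan -4.38 F [ 1.8 -4.3 -7.1] w 0.0201 t 18.5
0.7 [ 0.1 -0.5]
0.72 [-0.   1.8]
[-0.01233626  0.01107203  0.01320177  0.07659078 -0.08242536  0.05677181]
r 0.1152 theta 0.704 Ftan -5.41 F [ 1.5 -5.3 -6. ] w 0.0199 t 18.55
```

View pics/p10.png

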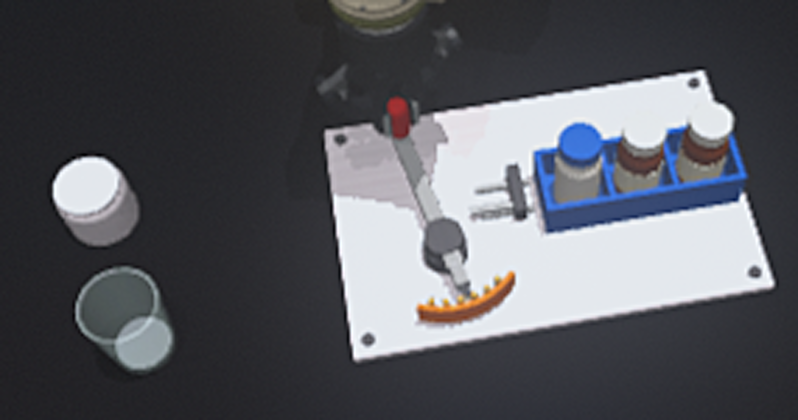

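The picture shows the three bottles upright in the carrier, the fingers on the knob at (398,115), the roller between teeth 3 and 4, and the tin and beaker unmoved. Handing in.

```bash
python3 -c "
from rig import env
print(env.close_job())"
```

```text
the job is handed in; nothing more can be done
None
```

I put bottle_a in the middle cell and bottle_b in the end cell, lowering each until it touched the floor (about 18 N and 5 N), and let both go. I then swung the red knob clockwise three clicks and handed the job in at about 18.6 s, still gripping the knob at 60 N.

**Last checks**
- **Lever angle:** it was steady at about 0.70 rad, which is about 0.49 rad past the first click felt.
- **Clicks:** the push at the knob dropped near 0.21, 0.40 and 0.60 rad. The close-ups showed the roller midway between teeth 3 and 4.
- **Other objects:** all three bottles looked upright in the carrier, and the beaker and tin looked unmoved.

**What did not fully agree**
- **First tooth:** the camera put it at about 0.23 rad and the force drop at about 0.21 rad, both well inside the margin.
- **Forces:** the readings were noisy, and a downward pull of up to 12 N showed up while I was holding the knob.
- **Verdict:** the hand-in reported none, so the outcome rests on these checks.

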